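# Click a sample cell into its optical holder

## Task

Take the orange-capped sample cell out of the white rack and push it straight down into the square well of the metal holder, past the sprung side ball, until the ball clicks into its groove and the cell is fully home. Feel your way and press gently: do not lean on it once it has reached the bottom stop. Leave the blue-capped cell standing in the rack.

Things in the scene. Friction and masses are not known exactly. Their poses are not given: they have to be found in the camera images.
- orange_cell: Grey square cell with orange cap, 26x26x100 mm, about 80 g. Origin: centre of underside; z up along it; x, y normal to its sides, all alike. From below: foot 0-16 mm (3.5 mm chamfer round its lower edge), groove 16-28 mm (18 mm square, all round), body 28-80, cap 80-100 mm. Grip across two flat sides, fingertips 62 mm or more above the underside; up to 52 mm go into the holder.
- blue_cell: The same kind of cell with a blue cap; same origin and axes. It stays in the rack.
- rack: White plastic rack, 60 (x) x 150 (y) x 18 mm, fixed. Origin: centre of its underside, z up. Two square pockets, 29 mm wide, 12 mm deep, at y = -45 and +45 mm; in each stands a cell, its underside 6 mm above the rack's origin. Which cell is where varies.
- holder: Metal cell holder, fixed: base plate 110 (x) x 90 (y) x 8 mm, on it a 60x60 mm block, top 62 mm above the origin; lens tubes on its +y and -y sides (50 mm high), brass ball plunger on its -x side. Origin: centre of its underside, under the centre of the well; z up, x and y along the well's sides.
- well_mouth (a point): Centre of the well's mouth, level with the block's top. Well 27.4 mm square, 3 mm 45-degree lead-in. Its bottom stop and the ball are set together to a height that is not measured: the stop lies anywhere from 32 to 52 mm below this point and must be felt.
- ball (a joint): How far the sprung side ball (12 mm, on the well's -x wall, 22 mm above the stop, 4 mm into the well) is pushed back, in m. 0: fully out (well empty, or ball in the cell's groove); 0.002 to 0.003 while foot or body hold it back. A loose cell rests on it 24 mm above the stop. Passing it takes 8 to 17 N, then a few N of drag; it snaps into the groove as the underside meets the stop.
- pad (a joint): How far the firm rubber pad on the bottom stop is squeezed, in m: 0 = untouched, 0.001 per 20 N of downward push. Below 0.001 is gentle; above 0.0015 (30 N) damages the cell.
Not all that is in view belongs to the job. What is shaped like the orange_cell but red or turquoise is not meant. What is shaped like the rack but yellow is not meant.

How it is judged (in metres and radians):
On the way:
1. the orange-capped cell is lifted clear of the rack (z of orange_cell in the frame of rack above 0.03 m), for 0.1 s.
At the end, for the whole second after the job is handed in: The orange-capped cell stands upright (within 0.08 rad) and at rest in the holder's well, within 4 mm of its axis, its underside less than 31.4 mm above the holder's origin with the ball sprung out into its groove (pushed back less than 1 mm); the blue-capped cell still stands in its rack pocket (horizontal distance between orange_cell and holder below 0.004 m and angle between orange_cell's own z axis and vertical below 0.08 rad and z of orange_cell in the frame of holder below 0.0314 m and value of joint ball below 0.001 m and linear speed of orange_cell below 0.01 m/s and distance between blue_cell and rack below 0.055 m and angle between blue_cell's own z axis and vertical below 0.15 rad); the robot touches nothing.
It fails at once if the rubber pad of the bottom stop is squeezed by more than 1.5 mm (30 N) (value of joint pad above 0.0015 m).
It fails at once if the orange cell is rammed against the holder (over 60 N) (contact force between orange_cell and holder above 60 N).
It fails at once if the blue-capped cell is moved out of its pocket (more than 15 mm) (distance of blue_cell from where it was at the start of the episode above 0.015 m).
It also fails if it takes over 51 s, if anything falls off the work surface, if the arm or the gripper's body presses on something with over 40 N, if the wrist force passes 120 N, or if a joint passes its speed limit or range.

## Robot

A 6-joint arm with a two-finger parallel gripper is mounted at the origin on a cart in front of the work surface, level with it; the furniture and walls round the work are solid. World frame = base frame: x ahead of the robot, y to its left, z up, the work surface at z = 0. Lengths are in mm, angles in rad, forces in N, time in s.
With the tool pointing down it reaches from about 350 to 775 mm from the base axis. Payload 7.3 kg.
Tool frame: the origin (TCP) lies at the very end of the fingers, on their centre line; the grasp point (between the pads) lies bot.grip_point_offset behind it (bot.grip_point_offset is the distance from the TCP to the grasp point, in mm); z points along the fingers, y is the line along which they close (so a half turn about z gives the same grasp; the last joint's range is limited). The gripper opens to 92 mm and grips with 3 to 60 N. Pads are 19 mm wide; open, the fingers measure 130 mm over their backs; the gripper's body (75 mm by 190 mm) begins 47 mm behind the grasp point.
Start: joints at [-1.363, 0.342, 1.524, -0, 1.275, -0.146], TCP at [181.917, -492.495, 226.741] pointing down, gripper open.
Joint ranges: [-2.53, 2.53], [-0.77, 2.02], [0.04, 2.7], [-1, 4.14], [0.28, 2.66], [-3.11, 3.11]. Speed limits (rad/s): [2.57, 2.57, 3.14, 3.14, 3.14, 3.14].

## Interface

Orientations are given as [roll, pitch, yaw] about the fixed x, y, z axes, in that order (R = Rz(yaw) Ry(pitch) Rx(roll)).
In Python, from plant import bot gives the robot as it stands. The module is installed in compiled form; this text tells all that it offers.
- The arm moves only by the tool carry_out, never from a script. Its argument "plan" is a list of rows, each an object of numbers: "tx", "ty", "tz": the shift along the world's x, y, z in mm; "rx", "ry", "rz": the turn, a rotation vector about the world's x, y, z in rad. A call has 1 to 12 rows; each row shifts and turns the commanded pose from where the row before left it; what a row does not reach is not made up. A row lasts 1/10 s, in which the tool goes at most 50 mm and 8.59 degrees, less where a joint would pass 70% of its speed; a pose out of reach is approached as far as the arm can. A call with a gripper value outside its range is refused whole. "gripper" is the closure, from 0 (fully open) to 1 (shut), set as the call begins (left out, the last holds). The fingers move at their own pace and stop on an object; the grip force is fixed at half the most. Time passes only in rows, so rows that do not move let the fingers close. It gives the time, the measured TCP pose, the force, the opening and the grip force at its end, in the units of the state.
- bot.get_obs(): the state, without advancing time (a new reading comes with each control period).
- bot.capture(name): name is "scene" or "top" or "wrist"; returns the picture (420x560x3 uint8, red, green, blue); there is no depth.
- bot.camera_model(name): a dict with "camera_matrix" (3x3 intrinsics, pixels), "R" (3x3) and "t" (3): a world point X has camera coordinates R X + t. Camera axes: x right, y down, z forward; pixel columns grow to the right and rows downward; lengths in mm; the calibration is good to about 2 mm. A picture is of the moment at which its call begins: read the wrist's pose just before it. camera_model takes no time and is no camera call; for the wrist camera it gives the pose at the moment of the call.
- bot.close_job(): hands the job in; it is judged then, once.
The state is a dict: "time": time; "joint_positions": joint angles; "dq": joint speeds; "tau": joint torques, N m; "tool_pos": TCP position; "tcp_rot": TCP orientation; "contact_force": force on the tool from outside, world axes, zero at the start; "moment": the same for the moment, N m; "grip_width": finger opening in mm; "finger_force": force on a finger pad.
Only numpy, scipy, OpenCV 4.12 (cv2) and the standard library are available. Lean on these libraries where they do the work, as an engineer would, in place of code of your own. Each camera call takes 0.05 s, during which the arm holds its last target. There are 200 camera calls.

## Working session

There is one attempt and no reset: what is moved stays moved. The work goes in short steps, Python scripts to look and compute and a tool call to move; the robot and the scene stay as the last step left them, time stands still between calls to the robot, and variables do not carry over. Pictures are saved under pics/ and viewed, at most 10 in all, crops included, and the job is handed in when it is done.

Besides the shell and the picture viewer there is one more tool, called as name([rows], argument=value, ...), one row to a line, values as JSON. carry_out: Moves the arm, as the interface text tells. Its arguments: {"type":"object","properties":{"plan":{"type":"array"},"gripper":{"type":"number"}},"required":["plan"]}

```bash
mkdir -p pics; python3 - <<'E'
from plant import bot
import cv2,numpy as np
o=bot.get_obs();print(o,bot.grip_point_offset)
for n in("scene","top"):
    cv2.imwrite(f"pics/{n}1.png",bot.capture(n)[:,:,::-1]); m=bot.camera_model(n); print(n,m)
E
```

```text
{'time': 0.0, 'joint_positions': array([-1.36300193e+00,  3.42743202e-01,  1.52497041e+00, -3.13505858e-05,
        1.27536042e+00, -1.45996360e-01]), 'dq': array([ 1.93102312e-05, -1.22182376e-03,  4.85365414e-04,  7.26198503e-04,
       -8.17740862e-04,  7.34623148e-05]), 'tau': array([-1.09991252e-03, -4.31245708e+01, -2.44224304e+01,  7.16293976e-02,
        5.60534012e-02, -1.18482512e-04]), 'tool_pos': array([ 181.82496929, -492.1087816 ,  226.05057926]), 'tcp_rot': array([-3.14012267e+00, -1.85848509e-04,  3.53799772e-01]), 'contact_force': array([-0.22315606, -0.06214109, -0.29717912]), 'moment': array([ 0.04524489, -0.00545899,  0.01814697]), 'finger_force': 0.0, 'grip_width': 91.91089298384232} 18.8
scene {'camera_matrix': array([[474.2638961 ,   0.        , 284.39722334],
       [  0.        , 474.2638961 , 211.61995447],
       [  0.        ,   0.        ,   1.        ]]), 'R': array([[ 0.46335859, -0.88615996, -0.00439767],
       [-0.51169877, -0.26350071, -0.8177602 ],
       [ 0.72350756,  0.3811665 , -0.57554227]]), 't': array([-208.90294473,  305.509445  ,  836.33719987])}
top {'camera_matrix': array([[440.5987451 ,   0.        , 279.90951238],
       [  0.        , 440.5987451 , 211.05884126],
       [  0.        ,   0.        ,   1.        ]]), 'R': array([[ 0.01129714, -0.99947685,  0.03030497],
       [-0.99208946, -0.01499266, -0.12463435],
       [ 0.1250235 , -0.02865723, -0.99173983]]), 't': array([-13.86604811, 487.68266185, 883.62000447])}
```

View pics/top1.png

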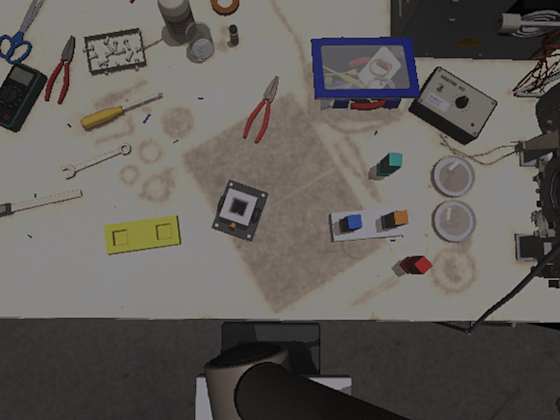

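View pics/scene1.png

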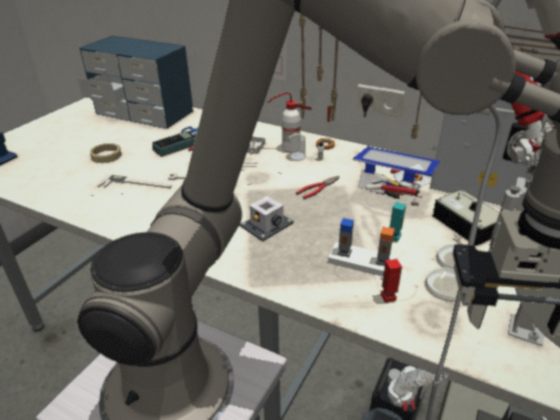

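The top view shows the holder at about (240,210), with its block top as a light square. In the white rack, blue is at (350,223) and orange at (398,218). Red (420,265), turquoise (390,165) and the yellow rack are decoys. Next I'll zoom in and measure.

```bash
cat > h.py <<'E'
import cv2,numpy as np
def ray(m,px,z):
    K,R,t=m["camera_matrix"],m["R"],m["t"]; c=-R.T@t
    d=R.T@np.linalg.solve(K,[px[0],px[1],1.]); return (c+d*(z-c[2])/d[2])
def proj(m,X):
    p=m["camera_matrix"]@(m["R"]@np.asarray(X,float)+m["t"]); return p[:2]/p[2]
def blob(mask):
    n,l,s,c=cv2.connectedComponentsWithStats(mask.astype(np.uint8)); 
    return [(s[i],c[i],cv2.minAreaRect(cv2.findContours((l==i).astype(np.uint8),0,2)[0][0])) for i in range(1,n) if s[i][4]>25]
E
python3 - <<'E'
from h import *; from plant import bot
im=cv2.imread("pics/top1.png"); m=bot.camera_model("top")
a=cv2.resize(im[165:265,195:295],(600,600),interpolation=cv2.INTER_CUBIC)[:,:400] 
a=cv2.resize(im[170:260,200:280],None,fx=5,fy=5,interpolation=cv2.INTER_CUBIC)
b=cv2.resize(im[195:285,325:435],None,fx=3.6,fy=5,interpolation=cv2.INTER_CUBIC)
cv2.imwrite("pics/z1.png",np.hstack([a,b]))
hsv=cv2.cvtColor(im,cv2.COLOR_BGR2HSV);H,S,V=cv2.split(hsv)
for n,lo,hi in(("orange",8,20),("blue",105,125)):
    M=(H>=lo)&(H<=hi)&(S>120);M[:195]=0;M[245:]=0;M[:,:325]=0;M[:,440:]=0
    for s,c,r in blob(M): print(n,s,c,r,ray(m,c,106))
    print(n,[V[M].min(),np.median(V[M]),V[M].max()])
M=(V>165);M[:175]=0;M[250:]=0;M[:,:205]=0;M[:,275:]=0
for s,c,r in blob(M): print("hold",s,c,r,ray(m,r[0],62),[ray(m,p,62)[:2].round() for p in cv2.boxPoints(r)])
E
```

```text
orange [394 211  14  14 176] [400.40340909 217.35795455] ((400.5, 217.5), (13.0, 13.0), 90.0) [ 469.66299378 -236.2826833   106.        ]
orange [np.uint8(19), np.float64(130.0), np.uint8(144)]
blue [347 215  15  14 177] [354.10734463 221.43502825] ((354.1399841308594, 221.47994995117188), (13.435029029846191, 13.152186393737793), 81.8698959350586) [ 460.52998708 -147.03408542  106.        ]
blue [np.uint8(47), np.float64(128.0), np.uint8(140)]
```

View pics/z1.png

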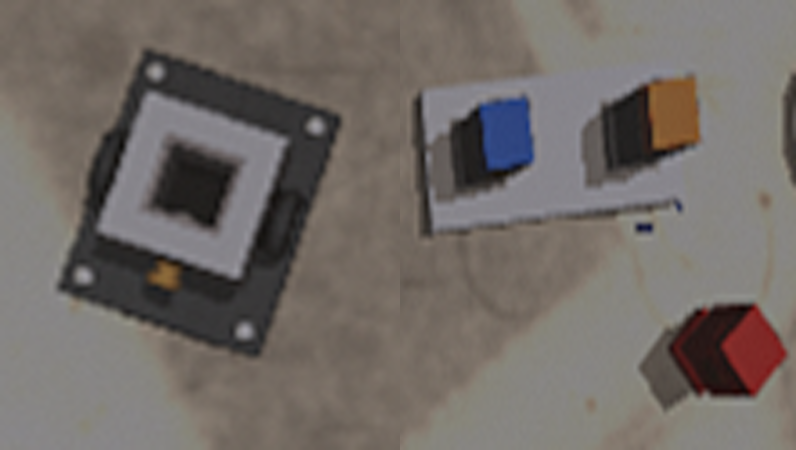

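The crop shows the block-top corners at crop pixels (145,92), (287,140), (240,278) and (97,232), with the brass ball on the lower side, which is -x and nearest the robot. The blue-to-orange spacing of 89.7 mm matches the 90 mm given. Next is the holder pose.

```bash
python3 - <<'E'
from h import *; from plant import bot
im=cv2.imread("pics/top1.png"); m=bot.camera_model("top")
p=np.array([[145,92],[287,140],[240,278],[97,232]])/5+[199.6,169.6]
W=np.array([ray(m,q,62) for q in p]);print(W.round(1),W.mean(0),np.linalg.norm(W-np.roll(W,1,0),axis=1))
ex=W[0]-W[3]+W[1]-W[2];print("yaw",np.arctan2(ex[1],ex[0]))
s=bot.camera_model("scene");print(proj(s,W.mean(0)),proj(s,[469.7,-236.3,106]),proj(s,[460.5,-147,106]))
w=bot.camera_model("wrist");o=bot.get_obs();print("wristcam in world",-w["R"].T@w["t"]-o["tool_pos"],w["R"],w["camera_matrix"][0])
S=cv2.imread("pics/scene1.png")
hsv=cv2.cvtColor(S,cv2.COLOR_BGR2HSV);H,Sa,V=cv2.split(hsv)
for lo,hi in((8,18),(105,125)):
    M=(H>=lo)&(H<=hi)&(Sa>130);M[:210]=0;M[275:]=0;M[:,:325]=0;M[:,:410][:, :]&=True;M[:,410:]=0
    for q in blob(M):print(q[0],q[1])
E
```

```text
[[529.   97.2  62. ]
 [510.4  39.8  62. ]
 [454.5  57.5  62. ]
 [472.1 114.8  62. ]] [491.52637518  77.31076068  62.        ] [59.56305803 60.29340987 58.63029819 59.89584023]
yaw -0.3033984385752776
[264.42572433 204.78981813] [385.10338355 230.47184236] [344.90312649 221.49939544]
wristcam in world [ 66.44169233  23.96720434 158.83641875] [[ 0.34625192 -0.93813999 -0.0017247 ]
 [-0.90431056 -0.33425417  0.26551188]
 [-0.2496638  -0.09037433 -0.96410605]] [305.64545329   0.         278.89240933]
[381 227  13  15 157] [386.91719745 233.96178344]
[341 219  12  14 128] [346.2890625 225.0703125]
```

carry_out([
  {"tx": 32,"ty": 28.5,"tz": -4,"rz": -0.028},
  {"tx": 32,"ty": 28.5,"tz": -4,"rz": -0.028},
  {"tx": 32,"ty": 28.5,"tz": -4,"rz": -0.028},
  {"tx": 32,"ty": 28.5,"tz": -4,"rz": -0.028},
  {"tx": 32,"ty": 28.5,"tz": -4,"rz": -0.028},
  {"tx": 32,"ty": 28.5,"tz": -4,"rz": -0.028},
  {"tx": 32,"ty": 28.5,"tz": -4,"rz": -0.028},
  {"tx": 32,"ty": 28.5,"tz": -4,"rz": -0.028},
  {"tx": 32,"ty": 28.5,"tz": -4,"rz": -0.028},
  {},
  {},
  {},
], gripper=0.3)

```text
invalid input at $.plan[0]: expected keys tx, ty, tz, rx, ry, rz
```

```bash
python3 - <<'E'
from h import *; from plant import bot
o=bot.get_obs();m=bot.camera_model("wrist");im=bot.capture("wrist")[:,:,::-1].copy();cv2.imwrite("pics/w1.png",im)
print(o["time"],o["tool_pos"],o["tcp_rot"],o["dq"].round(3),proj(m,[470,-236,106]),proj(m,[460.5,-147,106]))
H,S,V=cv2.split(cv2.cvtColor(im,cv2.COLOR_BGR2HSV))
for n,lo,hi in(("o",8,20),("b",105,125)):
    M=(H>=lo)&(H<=hi)&(S>120)&(V>60)
    for s,c,r in blob(M):
        if s[4]>400:
            B=np.array([ray(m,p,106)[:2] for p in cv2.boxPoints(r)]);print(n,s,r,ray(m,r[0],106),B.round(1).tolist())
E
```

```text
0.1 [ 181.82367094 -492.12886797  226.12322667] [-3.14023819e+00 -1.91203031e-04  3.53802812e-01] [ 0.001  0.    -0.002  0.     0.     0.002] [  55.86563099 -352.64398628] [ -92.79592106 -404.19378393]
o [ 94 257  31  54 713] ((108.03174591064453, 283.5041198730469), (27.705793380737305, 54.3558235168457), 7.35237979888916) [  39.101467   -359.33225005  106.        ] [[3.8, -348.5], [67.0, -343.2], [72.7, -369.6], [9.6, -376.4]]
o [434 257  31  54 735] ((449.680419921875, 283.5309143066406), (54.102088928222656, 28.03034019470215), 84.47245788574219) [ 159.76230968 -685.35711042  106.        ] [[179.1, -656.2], [191.3, -680.7], [139.4, -715.9], [126.4, -690.2]]
o [ 265  321  295   10 1819] ((412.0, 325.5), (9.0, 294.0), 90.0) [ 101.94811125 -672.01042651  106.        ] [[53.0, -524.1], [160.7, -814.7], [151.2, -821.0], [42.6, -527.8]]
```

View pics/w1.png

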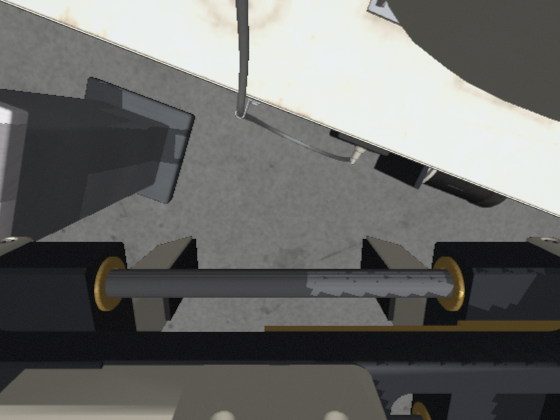

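The move was refused because every key is required. The wrist view from the start pose shows only the floor, with the fingers at rows 240-330, so I'll hover slightly short of the cell.

carry_out([
  {"tx": 26,"ty": 28.5,"tz": -4,"rx": 0,"ry": 0,"rz": -0.028},
  {"tx": 26,"ty": 28.5,"tz": -4,"rx": 0,"ry": 0,"rz": -0.028},
  {"tx": 26,"ty": 28.5,"tz": -4,"rx": 0,"ry": 0,"rz": -0.028},
  {"tx": 26,"ty": 28.5,"tz": -4,"rx": 0,"ry": 0,"rz": -0.028},
  {"tx": 26,"ty": 28.5,"tz": -4,"rx": 0,"ry": 0,"rz": -0.028},
  {"tx": 26,"ty": 28.5,"tz": -4,"rx": 0,"ry": 0,"rz": -0.028},
  {"tx": 26,"ty": 28.5,"tz": -4,"rx": 0,"ry": 0,"rz": -0.028},
  {"tx": 26,"ty": 28.5,"tz": -4,"rx": 0,"ry": 0,"rz": -0.028},
  {"tx": 26,"ty": 28.5,"tz": -4,"rx": 0,"ry": 0,"rz": -0.028},
  {"tx": 0,"ty": 0,"tz": 0,"rx": 0,"ry": 0,"rz": 0},
  {"tx": 0,"ty": 0,"tz": 0,"rx": 0,"ry": 0,"rz": 0},
  {"tx": 0,"ty": 0,"tz": 0,"rx": 0,"ry": 0,"rz": 0},
], gripper=0.3)

```text
time: 1.35
tool_pos: [415.4, -236.6, 190.7]
tcp_rot: [3.141, 0.0, 0.102]
contact_force: [0.5, 0.6, 0.1]
grip_width: 64.2
finger_force: 0.0
```

```bash
cat > look.py <<'E'
import sys
from h import *; from plant import bot
o=bot.get_obs();m=bot.camera_model("wrist");im=bot.capture("wrist")[:,:,::-1].copy();cv2.imwrite(sys.argv[1],im)
print(o["time"],o["tool_pos"].round(2),o["tcp_rot"].round(4),o["dq"].round(3),o["grip_width"],"proj o,b,h",proj(m,[470,-236,106]),proj(m,[460.5,-147,106]),proj(m,[491.5,77.3,62]))
np.savez("m.npz",**m)
H,S,V=cv2.split(cv2.cvtColor(im,cv2.COLOR_BGR2HSV))
for n,lo,hi in(("o",8,20),("b",105,125)):
    M=(H>=lo)&(H<=hi)&(S>120)&(V>60)
    for s,c,r in blob(M):
        if s[4]>1000:
            B=np.array([ray(m,p,106)[:2] for p in cv2.boxPoints(r)]);print(n,s,r,ray(m,r[0],106),B.round(1).tolist())
E
python3 look.py pics/w2.png
```

```text
1.35 [ 415.41 -236.61  190.71] [3.1413e+00 4.0000e-04 1.0150e-01] [-0.02  -0.003 -0.003  0.002  0.001  0.006] 64.23067831716159 proj o,b,h [284.62275893 143.6517393 ] [170.26430363 144.23898729] [-69.78907129  78.40937364]
o [ 271  126   33   34 1100] ((287.0, 142.5), (33.0, 32.0), 90.0) [ 471.0667262  -237.75459087  106.        ] [[482.2, -224.1], [484.7, -248.7], [459.6, -251.8], [457.0, -226.5]]
o [ 209  321  322   10 1648] ((369.5, 325.5), (9.0, 321.0), 90.0) [ 313.47810063 -331.76919818  106.        ] [[303.3, -183.7], [333.2, -478.1], [323.8, -481.2], [293.6, -184.1]]
b [ 154  126   42   35 1277] ((174.612060546875, 142.90516662597656), (33.823883056640625, 39.75481033325195), 86.633544921875) [ 461.87268659 -150.37441734  106.        ] [[472.2, -134.3], [477.0, -164.7], [451.3, -166.9], [446.2, -135.6]]
```

View pics/w2.png

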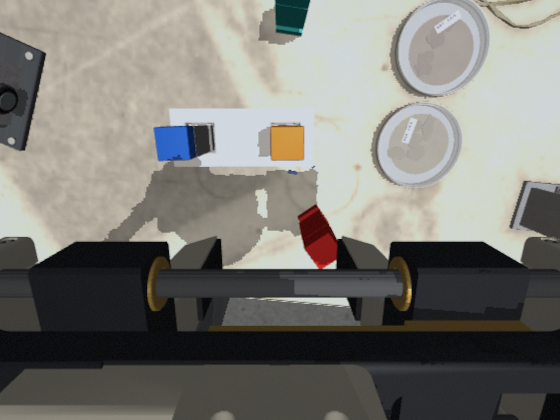

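The wrist view shows the orange cap as a square of 33 px centred on (287,142), with its sides parallel to the image, so the yaw of 0.102 is right. Its world position is about (471.0, -237.6), and its size of about 25.5 mm is right. Red stands clear of the finger line. I'll grip now.

carry_out([
  {"tx": 27.5,"ty": -0.5,"tz": 0,"rx": 0,"ry": 0,"rz": 0},
  {"tx": 28,"ty": -0.5,"tz": 0,"rx": 0,"ry": 0,"rz": 0},
  {"tx": 0,"ty": 0,"tz": -20,"rx": 0,"ry": 0,"rz": 0},
  {"tx": 0,"ty": 0,"tz": -25,"rx": 0,"ry": 0,"rz": 0},
  {"tx": 0,"ty": 0,"tz": -20,"rx": 0,"ry": 0,"rz": 0},
  {"tx": 0,"ty": 0,"tz": -20,"rx": 0,"ry": 0,"rz": 0},
  {"tx": 0,"ty": 0,"tz": -20,"rx": 0,"ry": 0,"rz": 0},
  {"tx": 0,"ty": 0,"tz": -15,"rx": 0,"ry": 0,"rz": 0},
  {"tx": 0,"ty": 0,"tz": 0,"rx": 0,"ry": 0,"rz": 0},
  {"tx": 0,"ty": 0,"tz": 0,"rx": 0,"ry": 0,"rz": 0},
])

```text
time: 2.4
tool_pos: [471.1, -237.9, 71.1]
tcp_rot: [3.141, -0.0, 0.1]
contact_force: [-0.3, 0.4, 0.4]
grip_width: 64.5
finger_force: 0.0
```

carry_out([
  {"tx": 0,"ty": 0,"tz": 0,"rx": 0,"ry": 0,"rz": 0},
  {"tx": 0,"ty": 0,"tz": 0,"rx": 0,"ry": 0,"rz": 0},
  {"tx": 0,"ty": 0,"tz": 0,"rx": 0,"ry": 0,"rz": 0},
  {"tx": 0,"ty": 0,"tz": 0,"rx": 0,"ry": 0,"rz": 0},
  {"tx": 0,"ty": 0,"tz": 0,"rx": 0,"ry": 0,"rz": 0},
  {"tx": 0,"ty": 0,"tz": 0,"rx": 0,"ry": 0,"rz": 0},
  {"tx": 0,"ty": 0,"tz": 0,"rx": 0,"ry": 0,"rz": 0},
  {"tx": 0,"ty": 0,"tz": 0,"rx": 0,"ry": 0,"rz": 0},
], gripper=1.0)

```text
time: 3.2
tool_pos: [471.5, -237.0, 70.9]
tcp_rot: [3.141, -0.0, 0.102]
contact_force: [-0.2, 0.1, 1.9]
grip_width: 26.0
finger_force: 30.0
```

carry_out([
  {"tx": 0,"ty": 0,"tz": 15,"rx": 0,"ry": 0,"rz": 0},
  {"tx": 0,"ty": 0,"tz": 35,"rx": 0,"ry": 0,"rz": 0},
  {"tx": 0,"ty": 0,"tz": 35,"rx": 0,"ry": 0,"rz": 0},
  {"tx": 0,"ty": 0,"tz": 35,"rx": 0,"ry": 0,"rz": 0},
  {"tx": -4,"ty": 35,"tz": 0,"rx": 0,"ry": 0,"rz": -0.045},
  {"tx": -5,"ty": 40,"tz": 0,"rx": 0,"ry": 0,"rz": -0.06},
  {"tx": -8,"ty": 40,"tz": 0,"rx": 0,"ry": 0,"rz": -0.06},
  {"tx": -8,"ty": 45,"tz": 0,"rx": 0,"ry": 0,"rz": -0.06},
  {"tx": -8,"ty": 45,"tz": 0,"rx": 0,"ry": 0,"rz": -0.06},
  {"tx": -6,"ty": 45,"tz": 0,"rx": 0,"ry": 0,"rz": -0.06},
  {"tx": -5,"ty": 45,"tz": 0,"rx": 0,"ry": 0,"rz": -0.06},
  {"tx": -3,"ty": 40,"tz": 0,"rx": 0,"ry": 0,"rz": 0},
])

```text
time: 4.4
tool_pos: [423.5, 99.9, 190.7]
tcp_rot: [3.142, 0.0, -0.305]
contact_force: [0.5, 0.3, 0.2]
grip_width: 25.9
finger_force: 30.0
```

carry_out([
  {"tx": 0,"ty": 0,"tz": 0,"rx": 0,"ry": 0,"rz": 0},
  {"tx": 0,"ty": 0,"tz": 0,"rx": 0,"ry": 0,"rz": 0},
  {"tx": 0,"ty": 0,"tz": 0,"rx": 0,"ry": 0,"rz": 0},
  {"tx": 0,"ty": 0,"tz": 0,"rx": 0,"ry": 0,"rz": 0},
])

```text
time: 4.8
tool_pos: [424.6, 96.9, 190.6]
tcp_rot: [3.141, 0.0, -0.305]
contact_force: [0.5, -0.1, -1.0]
grip_width: 25.9
finger_force: 30.0
```

```bash
python3 look.py pics/w3.png
```

```text
4.8 [424.62  96.89 190.65] [ 3.1412e+00  1.0000e-04 -3.0510e-01] [-0.003 -0.002 -0.002  0.003 -0.     0.001] 25.92472483202655 proj o,b,h [708.7621702   15.48970401] [579.23132464  70.4323687 ] [276.56314152 123.41525237]
o [ 250  244   59   25 1361] ((279.0, 256.0), (24.0, 58.0), 90.0) [385.44092856 108.43085144 106.        ] [[403.5, 128.7], [388.6, 81.4], [366.9, 87.7], [382.2, 136.1]]
o [ 132  321  321   10 2041] ((292.0, 325.5), (9.0, 320.0), 90.0) [315.15161559 117.95536687 106.        ] [[364.1, 257.2], [275.4, -24.1], [265.7, -22.6], [355.3, 261.3]]
```

View pics/w3.png

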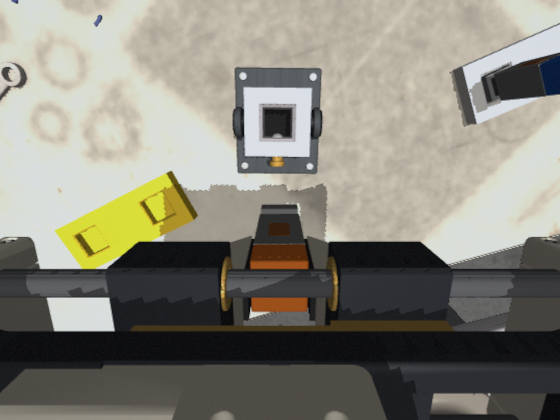

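The wrist view shows the block top as a white square at columns 243-311 and rows 87-157, with the well at about (277,123), aligned with the image axes. The orange cell is held centrally, with cap columns 250-308.

```bash
python3 - <<'E'
from h import *
m=dict(np.load("m.npz"));im=cv2.imread("pics/w3.png");g=im.min(2)
M=np.zeros(g.shape,bool);M[60:180,225:330]=g[60:180,225:330]>190
print(g[120,236:320:3],g[78:165:3,277])
for s,c,r in blob(M):
    if s[4]>800:
        B=np.array([ray(m,p+.0,62)[:2] for p in cv2.boxPoints(r)]);print(s,r,ray(m,r[0],62),B.round(1).tolist(),np.linalg.norm(B-np.roll(B,1,0),axis=1))
        e=np.roll(B,-1,0)-B;print((np.arctan2(e[:,1],e[:,0])%(np.pi/2))-np.pi/2)
# lead-in / well dark hole
D=np.zeros(g.shape,bool);D[95:150,250:306]=g[95:150,250:306]<150
for s,c,r in blob(D): print("hole",s,r,ray(m,r[0],62))
E
```

```text
[ 84  78  50 219 218 218 218 219 175  76  36  34  36  35  33  35  34  22
  44 154 209 219 218 218 219  79  53  90] [ 91  91  92 140 219 218 219 218 218 158  62  22  26  35  36  36  35  36
  37 158 128 190 219 219 218 218 171  82  76]
[ 244   88   67   69 3091] ((277.0, 122.0), (68.0, 66.0), 90.0) [492.56142957  76.54754869  62.        ] [[528.8, 95.6], [511.4, 40.1], [454.1, 56.4], [472.7, 115.2]] [59.51105192 58.18101657 59.51059186 61.59714895]
[-0.30526997 -0.27824991 -0.30535599 -0.3356614 ]
hole [262 106  31  33 982] ((277.0, 122.0), (32.0, 30.0), 90.0) [492.56142957  76.54754869  62.        ]
```

carry_out([
  {"tx": 22.5,"ty": -6.5,"tz": 0,"rx": 0,"ry": 0,"rz": 0},
  {"tx": 22.5,"ty": -6.5,"tz": 0,"rx": 0,"ry": 0,"rz": 0},
  {"tx": 22.7,"ty": -7,"tz": 0,"rx": 0,"ry": 0,"rz": 0},
  {"tx": 0,"ty": 0,"tz": -15,"rx": 0,"ry": 0,"rz": 0},
  {"tx": 0,"ty": 0,"tz": -20,"rx": 0,"ry": 0,"rz": 0},
  {"tx": 0,"ty": 0,"tz": -15,"rx": 0,"ry": 0,"rz": 0},
  {"tx": 0,"ty": 0,"tz": -8,"rx": 0,"ry": 0,"rz": 0},
  {"tx": 0,"ty": 0,"tz": 0,"rx": 0,"ry": 0,"rz": 0},
  {"tx": 0,"ty": 0,"tz": 0,"rx": 0,"ry": 0,"rz": 0},
  {"tx": 0,"ty": 0,"tz": 0,"rx": 0,"ry": 0,"rz": 0},
])

```text
time: 5.85
tool_pos: [492.7, 77.9, 133.6]
tcp_rot: [-3.141, -0.002, -0.303]
contact_force: [1.8, -0.5, -1.3]
grip_width: 25.6
finger_force: 30.0
```

```bash
python3 - <<'E'
from h import *; from plant import bot
o=bot.get_obs();print(o["tool_pos"].round(2),o["contact_force"].round(2),o["moment"].round(3))
im=bot.capture("top")[:,:,::-1];s=bot.capture("scene")[:,:,::-1]
w=bot.capture("wrist")[:,:,::-1]
cv2.imwrite("pics/c1.png",np.hstack([cv2.resize(s[150:250,215:315],(400,400)),cv2.resize(w[150:350,180:380],(400,400))]))
E
```

```text
[492.71  77.86 133.59] [ 1.79 -0.53 -1.32] [ 0.013 -0.03   0.015]
```

View pics/c1.png

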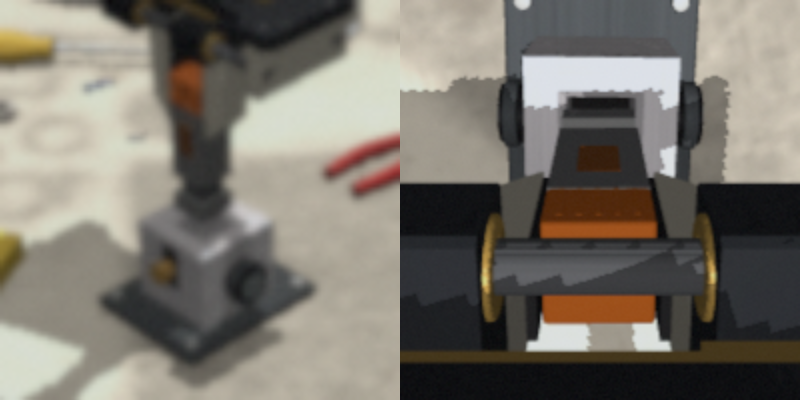

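The scene crop shows the cell just above the block. The wrist crop shows it centred sideways over the mouth, with both at about column 600. I'll descend and feel for contact.

carry_out([
  {"tx": 0,"ty": 0,"tz": -3,"rx": 0,"ry": 0,"rz": 0},
  {"tx": 0,"ty": 0,"tz": -3,"rx": 0,"ry": 0,"rz": 0},
  {"tx": 0,"ty": 0,"tz": -2,"rx": 0,"ry": 0,"rz": 0},
  {"tx": 0,"ty": 0,"tz": 0,"rx": 0,"ry": 0,"rz": 0},
  {"tx": 0,"ty": 0,"tz": 0,"rx": 0,"ry": 0,"rz": 0},
])

```text
time: 6.5
tool_pos: [492.1, 78.0, 124.6]
tcp_rot: [3.141, 0.0, -0.303]
contact_force: [-1.0, 1.1, -0.9]
grip_width: 25.7
finger_force: 30.0
```

carry_out([
  {"tx": 0,"ty": 0,"tz": -1,"rx": 0,"ry": 0,"rz": 0},
  {"tx": 0,"ty": 0,"tz": -1,"rx": 0,"ry": 0,"rz": 0},
  {"tx": 0,"ty": 0,"tz": 0,"rx": 0,"ry": 0,"rz": 0},
  {"tx": 0,"ty": 0,"tz": 0,"rx": 0,"ry": 0,"rz": 0},
])

```text
time: 6.9
tool_pos: [492.1, 78.0, 122.7]
tcp_rot: [3.142, 0.0, -0.303]
contact_force: [-0.7, -0.2, -0.5]
grip_width: 26.0
finger_force: 30.0
```

carry_out([
  {"tx": 0,"ty": -0.5,"tz": -1,"rx": 0,"ry": 0,"rz": 0},
  {"tx": 0,"ty": 0,"tz": -1,"rx": 0,"ry": 0,"rz": 0},
  {"tx": 0,"ty": 0,"tz": 0,"rx": 0,"ry": 0,"rz": 0},
  {"tx": 0,"ty": 0,"tz": 0,"rx": 0,"ry": 0,"rz": 0},
])

```text
time: 7.3
tool_pos: [492.1, 77.5, 120.7]
tcp_rot: [3.142, 0.0, -0.303]
contact_force: [-0.4, 0.7, -1.2]
grip_width: 25.7
finger_force: 30.0
```

carry_out([
  {"tx": 0,"ty": 0,"tz": -1,"rx": 0,"ry": 0,"rz": 0},
  {"tx": 0,"ty": 0,"tz": 0,"rx": 0,"ry": 0,"rz": 0},
  {"tx": 0,"ty": 0,"tz": 0,"rx": 0,"ry": 0,"rz": 0},
])

```text
time: 7.6
tool_pos: [492.4, 77.5, 119.8]
tcp_rot: [-3.142, -0.0, -0.303]
contact_force: [0.6, -0.6, -1.7]
grip_width: 25.9
finger_force: 30.0
```

carry_out([
  {"tx": 0,"ty": 0,"tz": -1,"rx": 0,"ry": 0,"rz": 0},
  {"tx": 0,"ty": 0,"tz": 0,"rx": 0,"ry": 0,"rz": 0},
  {"tx": 0,"ty": 0,"tz": 0,"rx": 0,"ry": 0,"rz": 0},
])

```text
time: 7.9
tool_pos: [492.3, 77.5, 118.7]
tcp_rot: [-3.142, -0.0, -0.303]
contact_force: [2.0, -0.7, -0.8]
grip_width: 25.8
finger_force: 30.0
```

carry_out([
  {"tx": 0,"ty": 0,"tz": -1,"rx": 0,"ry": 0,"rz": 0},
  {"tx": 0,"ty": 0,"tz": -1,"rx": 0,"ry": 0,"rz": 0},
  {"tx": 0,"ty": 0,"tz": 0,"rx": 0,"ry": 0,"rz": 0},
])

```text
time: 8.2
tool_pos: [492.3, 77.5, 116.7]
tcp_rot: [-3.142, -0.0, -0.303]
contact_force: [2.3, -1.0, -1.9]
grip_width: 25.6
finger_force: 30.0
```

carry_out([
  {"tx": 0,"ty": 0,"tz": -1,"rx": 0,"ry": 0,"rz": 0},
  {"tx": 0,"ty": 0,"tz": -1,"rx": 0,"ry": 0,"rz": 0},
  {"tx": 0,"ty": 0,"tz": 0,"rx": 0,"ry": 0,"rz": 0},
])

```text
time: 8.5
tool_pos: [492.3, 77.5, 114.7]
tcp_rot: [3.142, -0.0, -0.303]
contact_force: [2.7, -0.3, -1.5]
grip_width: 25.9
finger_force: 30.0
```

carry_out([
  {"tx": 0,"ty": 0,"tz": -1,"rx": 0,"ry": 0,"rz": 0},
  {"tx": 0,"ty": 0,"tz": -1,"rx": 0,"ry": 0,"rz": 0},
  {"tx": 0,"ty": 0,"tz": 0,"rx": 0,"ry": 0,"rz": 0},
])

```text
time: 8.8
tool_pos: [492.3, 77.5, 112.7]
tcp_rot: [3.142, -0.0, -0.303]
contact_force: [3.9, -1.0, -1.4]
grip_width: 26.0
finger_force: 30.0
```

carry_out([
  {"tx": 0,"ty": 0,"tz": -1,"rx": 0,"ry": 0,"rz": 0},
  {"tx": 0,"ty": 0,"tz": -1,"rx": 0,"ry": 0,"rz": 0},
  {"tx": 0,"ty": 0,"tz": 0,"rx": 0,"ry": 0,"rz": 0},
])

```text
time: 9.1
tool_pos: [492.3, 77.5, 110.7]
tcp_rot: [3.142, -0.0, -0.303]
contact_force: [3.8, -0.5, -1.5]
grip_width: 25.9
finger_force: 30.0
```

carry_out([
  {"tx": 0.4,"ty": -0.1,"tz": -1,"rx": 0,"ry": 0,"rz": 0},
  {"tx": 0,"ty": 0,"tz": -1,"rx": 0,"ry": 0,"rz": 0},
  {"tx": 0,"ty": 0,"tz": 0,"rx": 0,"ry": 0,"rz": 0},
])

```text
time: 9.4
tool_pos: [492.4, 77.4, 108.6]
tcp_rot: [3.141, 0.0, -0.303]
contact_force: [2.7, -0.9, -1.0]
grip_width: 25.7
finger_force: 30.0
```

carry_out([
  {"tx": 0,"ty": 0,"tz": -1,"rx": 0,"ry": 0,"rz": 0},
  {"tx": 0,"ty": 0,"tz": -1,"rx": 0,"ry": 0,"rz": 0},
  {"tx": 0,"ty": 0,"tz": 0,"rx": 0,"ry": 0,"rz": 0},
])

```text
time: 9.7
tool_pos: [493.3, 77.3, 107.1]
tcp_rot: [-3.141, -0.002, -0.303]
contact_force: [4.3, -0.4, 2.6]
grip_width: 26.0
finger_force: 30.0
```

carry_out([
  {"tx": 0,"ty": 0,"tz": -1,"rx": 0,"ry": 0,"rz": 0},
  {"tx": 0,"ty": 0,"tz": -1,"rx": 0,"ry": 0,"rz": 0},
  {"tx": 0,"ty": 0,"tz": 0,"rx": 0,"ry": 0,"rz": 0},
])

```text
time: 10.0
tool_pos: [493.4, 77.5, 105.7]
tcp_rot: [-3.141, -0.002, -0.303]
contact_force: [4.1, -1.3, 7.5]
grip_width: 25.9
finger_force: 30.0
```

carry_out([
  {"tx": 0,"ty": 0,"tz": -1,"rx": 0,"ry": 0,"rz": 0},
  {"tx": 0,"ty": 0,"tz": -1,"rx": 0,"ry": 0,"rz": 0},
  {"tx": 0,"ty": 0,"tz": 0,"rx": 0,"ry": 0,"rz": 0},
])

```text
time: 10.3
tool_pos: [493.4, 77.5, 103.6]
tcp_rot: [-3.141, -0.002, -0.304]
contact_force: [3.6, -0.3, 5.4]
grip_width: 25.8
finger_force: 30.0
```

The ball was felt at TCP z of about 107 and passed at about 8 N, so the stop should come near TCP z of about 83.

carry_out([
  {"tx": 0,"ty": 0,"tz": -2,"rx": 0,"ry": 0,"rz": 0},
  {"tx": 0,"ty": 0,"tz": -2,"rx": 0,"ry": 0,"rz": 0},
  {"tx": 0,"ty": 0,"tz": -2,"rx": 0,"ry": 0,"rz": 0},
  {"tx": 0,"ty": 0,"tz": 0,"rx": 0,"ry": 0,"rz": 0},
])

```text
time: 10.7
tool_pos: [493.3, 77.5, 97.0]
tcp_rot: [-3.141, -0.002, -0.303]
contact_force: [4.6, 0.3, 0.0]
grip_width: 25.7
finger_force: 30.0
```

carry_out([
  {"tx": 0,"ty": 0,"tz": -2,"rx": 0,"ry": 0,"rz": 0},
  {"tx": 0,"ty": 0,"tz": -2,"rx": 0,"ry": 0,"rz": 0},
  {"tx": 0,"ty": 0,"tz": 0,"rx": 0,"ry": 0,"rz": 0},
])

```text
time: 11.0
tool_pos: [493.2, 77.4, 92.8]
tcp_rot: [-3.141, -0.002, -0.303]
contact_force: [5.3, -0.2, -0.2]
grip_width: 25.9
finger_force: 30.0
```

carry_out([
  {"tx": 0,"ty": 0,"tz": -2,"rx": 0,"ry": 0,"rz": 0},
  {"tx": 0,"ty": 0,"tz": -2,"rx": 0,"ry": 0,"rz": 0},
  {"tx": 0,"ty": 0,"tz": 0,"rx": 0,"ry": 0,"rz": 0},
])

```text
time: 11.3
tool_pos: [492.1, 77.4, 87.7]
tcp_rot: [3.141, 0.001, -0.303]
contact_force: [6.4, -0.3, -7.9]
grip_width: 25.9
finger_force: 30.0
```

carry_out([
  {"tx": 0,"ty": 0,"tz": -1,"rx": 0,"ry": 0,"rz": 0},
  {"tx": 0,"ty": 0,"tz": -1,"rx": 0,"ry": 0,"rz": 0},
  {"tx": 0,"ty": 0,"tz": 0,"rx": 0,"ry": 0,"rz": 0},
])

```text
time: 11.6
tool_pos: [491.8, 77.3, 85.8]
tcp_rot: [3.141, 0.002, -0.303]
contact_force: [5.3, -0.6, -7.4]
grip_width: 25.7
finger_force: 30.0
```

carry_out([
  {"tx": 0,"ty": 0,"tz": -0.5,"rx": 0,"ry": 0,"rz": 0},
  {"tx": 0,"ty": 0,"tz": 0,"rx": 0,"ry": 0,"rz": 0},
  {"tx": 0,"ty": 0,"tz": 0,"rx": 0,"ry": 0,"rz": 0},
])

```text
time: 11.9
tool_pos: [491.9, 77.3, 85.7]
tcp_rot: [3.141, 0.002, -0.303]
contact_force: [4.4, -2.5, -5.7]
grip_width: 26.0
finger_force: 30.0
```

carry_out([
  {"tx": 0,"ty": 0,"tz": -0.5,"rx": 0,"ry": 0,"rz": 0},
  {"tx": 0,"ty": 0,"tz": 0,"rx": 0,"ry": 0,"rz": 0},
  {"tx": 0,"ty": 0,"tz": 0,"rx": 0,"ry": 0,"rz": 0},
])

```text
time: 12.2
tool_pos: [492.0, 77.4, 85.6]
tcp_rot: [3.141, 0.001, -0.303]
contact_force: [1.5, -0.6, -4.2]
grip_width: 25.9
finger_force: 30.0
```

carry_out([
  {"tx": 0,"ty": 0,"tz": -0.5,"rx": 0,"ry": 0,"rz": 0},
  {"tx": 0,"ty": 0,"tz": 0,"rx": 0,"ry": 0,"rz": 0},
  {"tx": 0,"ty": 0,"tz": 0,"rx": 0,"ry": 0,"rz": 0},
])

```text
time: 12.5
tool_pos: [492.1, 77.6, 85.2]
tcp_rot: [3.141, 0.001, -0.303]
contact_force: [1.0, -0.2, -1.9]
grip_width: 26.0
finger_force: 30.0
```

carry_out([
  {"tx": 0,"ty": 0,"tz": -0.5,"rx": 0,"ry": 0,"rz": 0},
  {"tx": 0,"ty": 0,"tz": 0,"rx": 0,"ry": 0,"rz": 0},
  {"tx": 0,"ty": 0,"tz": 0,"rx": 0,"ry": 0,"rz": 0},
])

```text
time: 12.8
tool_pos: [492.4, 77.5, 84.8]
tcp_rot: [3.142, 0.0, -0.303]
contact_force: [-0.2, -0.0, -2.3]
grip_width: 26.1
finger_force: 30.0
```

carry_out([
  {"tx": 0,"ty": 0,"tz": -0.5,"rx": 0,"ry": 0,"rz": 0},
  {"tx": 0,"ty": 0,"tz": 0,"rx": 0,"ry": 0,"rz": 0},
  {"tx": 0,"ty": 0,"tz": 0,"rx": 0,"ry": 0,"rz": 0},
])

```text
time: 13.1
tool_pos: [492.5, 77.4, 84.2]
tcp_rot: [3.142, 0.0, -0.303]
contact_force: [-0.3, 0.8, -0.7]
grip_width: 25.5
finger_force: 30.0
```

carry_out([
  {"tx": 0,"ty": 0,"tz": -0.5,"rx": 0,"ry": 0,"rz": 0},
  {"tx": 0,"ty": 0,"tz": 0,"rx": 0,"ry": 0,"rz": 0},
  {"tx": 0,"ty": 0,"tz": 0,"rx": 0,"ry": 0,"rz": 0},
])

```text
time: 13.4
tool_pos: [492.6, 77.4, 83.9]
tcp_rot: [-3.142, -0.0, -0.303]
contact_force: [-0.9, -0.3, 2.5]
grip_width: 26.0
finger_force: 30.0
```

carry_out([
  {"tx": 0,"ty": 0,"tz": -0.5,"rx": 0,"ry": 0,"rz": 0},
  {"tx": 0,"ty": 0,"tz": 0,"rx": 0,"ry": 0,"rz": 0},
  {"tx": 0,"ty": 0,"tz": 0,"rx": 0,"ry": 0,"rz": 0},
])

```text
time: 13.7
tool_pos: [492.6, 77.4, 83.7]
tcp_rot: [3.142, -0.0, -0.303]
contact_force: [-1.7, -0.6, 6.5]
grip_width: 26.0
finger_force: 30.0
```

Everything agrees: first ball contact to stop was 23.7 mm against the 24 expected, the snap pulled the cell down about 8 N, and the stop now pushes back about 6.5 N. I'll ease off, open the gripper and retreat.

carry_out([
  {"tx": 0,"ty": 0,"tz": 0.8,"rx": 0,"ry": 0,"rz": 0},
  {"tx": 0,"ty": 0,"tz": 0,"rx": 0,"ry": 0,"rz": 0},
  {"tx": 0,"ty": 0,"tz": 0,"rx": 0,"ry": 0,"rz": 0},
])

```text
time: 14.0
tool_pos: [492.6, 77.4, 84.0]
tcp_rot: [3.142, -0.0, -0.303]
contact_force: [-0.6, -0.2, 1.4]
grip_width: 26.0
finger_force: 30.0
```

carry_out([
  {"tx": 0,"ty": 0,"tz": 0,"rx": 0,"ry": 0,"rz": 0},
  {"tx": 0,"ty": 0,"tz": 0,"rx": 0,"ry": 0,"rz": 0},
  {"tx": 0,"ty": 0,"tz": 0,"rx": 0,"ry": 0,"rz": 0},
  {"tx": 0,"ty": 0,"tz": 0,"rx": 0,"ry": 0,"rz": 0},
  {"tx": 0,"ty": 0,"tz": 0,"rx": 0,"ry": 0,"rz": 0},
], gripper=0.3)

```text
time: 14.5
tool_pos: [492.5, 77.4, 84.0]
tcp_rot: [3.141, 0.0, -0.303]
contact_force: [-0.6, 0.2, 0.8]
grip_width: 60.9
finger_force: 0.0
```

carry_out([
  {"tx": 0,"ty": 0,"tz": 10,"rx": 0,"ry": 0,"rz": 0},
  {"tx": 0,"ty": 0,"tz": 20,"rx": 0,"ry": 0,"rz": 0},
  {"tx": 0,"ty": 0,"tz": 30,"rx": 0,"ry": 0,"rz": 0},
  {"tx": 0,"ty": 0,"tz": 30,"rx": 0,"ry": 0,"rz": 0},
  {"tx": -22,"ty": 7,"tz": 10,"rx": 0,"ry": 0,"rz": 0},
  {"tx": -22,"ty": 7,"tz": 0,"rx": 0,"ry": 0,"rz": 0},
  {"tx": -22,"ty": 7,"tz": 0,"rx": 0,"ry": 0,"rz": 0},
  {"tx": 0,"ty": 0,"tz": 0,"rx": 0,"ry": 0,"rz": 0},
  {"tx": 0,"ty": 0,"tz": 0,"rx": 0,"ry": 0,"rz": 0},
  {"tx": 0,"ty": 0,"tz": 0,"rx": 0,"ry": 0,"rz": 0},
])

```text
time: 15.5
tool_pos: [427.6, 98.2, 184.5]
tcp_rot: [-3.141, -0.001, -0.303]
contact_force: [-0.5, 1.2, 1.3]
grip_width: 64.2
finger_force: 0.0
```

```bash
python3 look.py pics/w4.png; python3 - <<'E'
from h import *; from plant import bot
m=bot.camera_model("scene");s=bot.capture("scene")[:,:,::-1]
for h in (16,20,24,28): print(h,[proj(m,[492.5,77.3,h+100]).round(1),proj(m,[480,81.3,h+80]).round(1)])
w=cv2.imread("pics/w4.png")
cv2.imwrite("pics/c2.png",np.hstack([cv2.resize(s[150:250,215:315],(400,400)),cv2.resize(w[50:250,180:380],(400,400))]))
E
```

```text
15.5 [427.58  98.21 184.47] [-3.1413e+00 -1.3000e-03 -3.0340e-01] [-0.004  0.012  0.002  0.001 -0.     0.003] 64.24545530052069 proj o,b,h [722.78943825  17.50394235] [589.59963324  73.43156529] [279.16133929 126.4747809 ]
o [ 262  107   36   38 1364] ((279.5, 125.5), (37.0, 35.0), 90.0) [492.63118041  76.70722124 106.        ] [[509.1, 85.1], [501.4, 60.4], [475.6, 68.0], [483.6, 93.5]]
16 [array([264. , 186.3]), array([260.3, 195.2])]
20 [array([263.9, 184.9]), array([260.2, 193.9])]
24 [array([263.9, 183.5]), array([260.2, 192.5])]
28 [array([263.8, 182.1]), array([260.1, 191.1])]
```

View pics/c2.png

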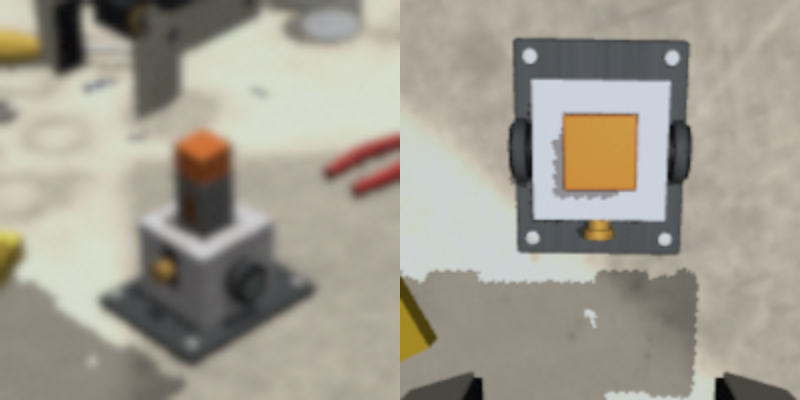

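The cell stands upright and centred in the well. Its cap centre at scene pixel (265.8,186.5) matches an underside height of about 16-20 mm, and the gripper is clear. I'll hand it in.

```bash
python3 -c "
from plant import bot
print(bot.close_job())"
```

```text
the job is handed in; nothing more can be done
None
```

The orange cell stands upright in the holder, pushed past the ball and down to the stop with about 6.5 N. The ball's snap into the groove was felt, the arm did not touch the blue cell, and the job is handed in (no verdict was returned).

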